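# Clear the inlay groove with the sprung stylus

## Robot

A 6-joint arm with a two-finger parallel gripper is mounted at the origin on a cart in front of the work surface, level with it; the furniture and walls round the work are solid. World frame = base frame: x ahead of the robot, y to its left, z up, the work surface at z = 0. Lengths are in mm, angles in degrees, forces in N, time in s.
With the tool pointing down it reaches from about 300 to 850 mm from the base axis. Payload 4.2 kg.
Tool frame: the origin (TCP) lies on the centre line of the jaws, within the pads' length; the fingertips stand 14 mm ahead of it and the grasp point (between the pads) lies 5 mm behind it; z points along the fingers, y is the line along which they close (so a half turn about z gives the same grasp; the last joint's range is limited). The gripper opens to 91 mm and grips with 3 to 60 N. Pads are 32 mm wide; open, the fingers measure 118 mm over their backs; the gripper's body (76 mm by 178 mm) begins 60 mm behind the grasp point.
Start: joints at [-64.63, 18.312, 89.639, -0, 72.044, -1.146], TCP at [256.717, -514.527, 227.976] pointing down, gripper open.
Joint ranges: [-177.97, 177.97], [-48.28, 115.42], [12.27, 149.76], [-77.06, 257.06], [2.81, 150.46], [-146.56, 146.56]. Speed limits (degrees/s): [147.25, 147.25, 180, 180, 180, 180].

## Interface

Orientations are given as [roll, pitch, yaw] about the fixed x, y, z axes, in that order (R = Rz(yaw) Ry(pitch) Rx(roll)).
In Python, from workcell import * gives the robot as it stands. The module is installed in compiled form; this text tells all that it offers.
- The arm moves only by the shell command python3 -m crank 'ROWS' [FORCE]. ROWS is JSON, a list of rows, each an object of numbers: "grip": the finger opening in m, from 0 to 0.0912; "x", "y", "z": the shift along the tool's x, y, z in m; "yaw": the turn about the tool's z in rad. In form: [{"grip": .., "x": .., "y": .., "z": .., "yaw": ..}, ...]. A call has exactly 5 rows; each row is the pose to reach, as a shift and turn from the pose commanded when the call began, along the tool's axes at that moment; what a row does not reach only later rows make up. A row lasts 1/12 s, in which the tool goes at most 41.7 mm and 7.16 degrees, less where a joint would pass 70% of its speed; a pose out of reach is approached as far as the arm can. A call with a gripper value outside its range is refused whole. The fingers move at their own pace and stop on an object; FORCE is the grip in N (left out, the last holds). Time passes only in rows, so rows that repeat a pose let the fingers close, or fill a call up. It gives the time, the measured TCP pose, the force, the opening and the grip force at its end, in the units of the state.
- state(): the state, without advancing time (a new reading comes with each control period).
- grab_frame(name): name is "side" or "top"; returns the picture (400x640x3 uint8, red, green, blue); there is no depth.
- camera_model(name): a dict with "intrinsics" (3x3 intrinsics, pixels), "distortion" ([k1, k2, p1, p2, k3] as OpenCV has them; the pictures are not rectified), "R" (3x3) and "t" (3): a world point X has camera coordinates R X + t. Camera axes: x right, y down, z forward; pixel columns grow to the right and rows downward; lengths in mm; the calibration is good to about 2 mm. A picture is of the moment at which its call begins. camera_model takes no time and is no camera call.
- job_done(): hands the job in; it is judged then, once.
The state is a dict: "time_s": time; "qpos": joint angles; "qvel": joint speeds; "effort": joint torques, N m; "ee_pos": TCP position; "ee_rot": TCP orientation; "force": force on the tool from outside, world axes, zero at the start; "torque": the same for the moment, N m; "gripper_width": finger opening in mm; "gripper_force": force on a finger pad.
Only numpy, scipy, OpenCV 4.12 (cv2) and the standard library are available. Lean on these libraries where they do the work, as an engineer would, in place of code of your own. Each camera call takes 0.05 s, during which the arm holds its last target. There are 200 camera calls.

## Task

A steel plug is left in the bent inlay groove of the wooden frame corner. Take the orange-handled stylus from its stand, set its tip lightly on the groove floor at the red closed end behind the plug, and run it along the whole groove, round the bend, in one slow pass (always under 8 cm a second, never lifting it out on the way) until the plug has been pushed out of the open end into the green tray. Then put the stylus back in its stand, upright with its collar down on the top, and do not touch the plug with the fingers or shift the pin tin, tape roll or sanding block.

Things in the scene. Friction and masses are not known exactly. Their poses are not given: they have to be found in the camera images.
- frame_corner: Bent wooden frame corner, fixed; legs 56 mm wide, pale top at z = 18 mm. Groove 14 mm wide, 6 mm deep, dark floor at z = 12 mm, along the middle of both legs. Origin: under the groove's knee at bench level, z up. Leg 1 goes from the knee along -y to a closed end (red stop, face 110 mm from the knee); leg 2 along (sin 30deg, cos 30deg) in x, y to an open end at 110 mm, then the green tray
- groove_start (a point): point on the groove floor in leg 1, 98 mm from the knee, 12 mm before the red stop: where the pass begins
- groove_mid1 (a point): point on the groove's centre line and floor in leg 1, 55 mm from the knee
- groove_knee (a point): point on the groove's centre line and floor at the bend
- groove_mid2 (a point): point on the groove's centre line and floor in leg 2, 55 mm from the knee
- groove_end (a point): point on the groove's centre line and floor in leg 2, 104 mm from the knee, 6 mm before the open end
- tray_centre (a point): centre of the floor (z = 3 mm) of the green catch tray at the open end; tray 56 mm wide, 42 mm long in the groove's direction, walls to z = 16 mm
- plug_center (a point): centre of the dark steel plug, a loose upright cylinder 12 mm across and 9 mm high; it starts standing in leg 1 of the groove, 45 to 72 mm from the knee, 3 mm proud of the top
- stylus: Stylus, 117 mm long, 0.13 kg, loose, upright in its stand. Origin: on its axis at the underside of the brass collar (32 mm across, 6 thick); z up the axis. Square orange handle 22 x 22 mm, faces square to x and y, z = 6 to 64 mm, black button to 67. Below the collar a sleeve 12 mm across to z = -28, then a sprung nose with a 8 mm ball tip, lowest at z = -50 unpressed
- stylus_tip (a point): lowest point of the stylus's ball tip (moves with the sprung nose)
- nose (a joint): how far the sprung nose is pushed up into the stylus, 0 to 8 mm (m); takes about 1 N at the start of travel, 3.3 N at the end
- stand: Blue stand block 70 x 70 x 65 mm, fixed. Origin: centre of its underside
- stand_hole0 (a point): centre of the mouth of the stand's hole in its top (z = 65 mm); hole 21 mm across, right through; the stylus's sleeve hangs in it and the collar rests on the top
- pin_tin: bystander: red-brown tin box 76 x 104 x 34 mm, loose; origin: centre of its underside
- masking_tape: bystander: cream tape roll lying flat, 101 mm across, 24 mm high, loose; origin: centre of its underside
- sanding_block: bystander: tan sanding block 40 x 62 x 31 mm, loose; origin: centre of its underside
- plug: the dark steel plug; origin: centre of its underside
Mind the look-alikes: they are no part of the job. What is meant by the stylus is not blue, and is the larger of those in its own colour.

How it is judged:
By the outcome, as a careful person would: the job done as asked, in the order asked, and still so for the second after the job is handed in, with the robot touching nothing.
It also fails if it takes over 62 s, if anything falls off the work surface, if the arm or the gripper's body presses on something with over 40 N, if the wrist force passes 120 N, or if a joint passes its speed limit or range.

## Working session

There is one attempt and no reset: what is moved stays moved. The work goes in short steps, Python scripts to look and compute and a shell command to move; the robot and the scene stay as the last step left them, time stands still between calls to the robot, and variables do not carry over. Pictures are saved under pics/ and viewed, at most 10 in all, crops included, and the job is handed in when it is done.

```bash
mkdir -p pics; python3 - <<'E'
from workcell import *
import cv2
s=state();print({k:s[k] for k in("time_s","ee_pos","ee_rot","force","gripper_width")})
for n in("side","top"):
    cv2.imwrite(f"pics/{n}0.png",grab_frame(n)[...,::-1]); c=camera_model(n);print(n,c)
E
```

```text
{'time_s': 0.0, 'ee_pos': array([ 256.49233492, -514.09192189,  227.13415501]), 'ee_rot': array([-1.79900270e+02, -3.62911291e-04,  2.65157204e+01]), 'force': array([ 0.15601868,  0.32070669, -0.04320427]), 'gripper_width': 91.21395110989432}
side {'intrinsics': array([[371.0698175 ,   0.        , 319.46756377],
       [  0.        , 371.0698175 , 200.6714673 ],
       [  0.        ,   0.        ,   1.        ]]), 'distortion': array([-0.00511757,  0.        ,  0.        ,  0.        ,  0.        ]), 'R': array([[ 0.99738532, -0.06966133,  0.01923081],
       [-0.01198122, -0.42182022, -0.90660033],
       [ 0.07126693,  0.90399945, -0.42155192]]), 't': array([-558.62039968,   12.31899333, 1174.85177049])}
top {'intrinsics': array([[386.76523761,   0.        , 317.72876195],
       [  0.        , 386.76523761, 193.59811722],
       [  0.        ,   0.        ,   1.        ]]), 'distortion': array([-0.06805717,  0.        ,  0.        ,  0.        ,  0.        ]), 'R': array([[-0.00536262, -0.99981196,  0.01863561],
       [-0.98604894,  0.00218648, -0.1664413 ],
       [ 0.16636926, -0.01926818, -0.98587525]]), 't': array([-131.48361888,  550.90129789, 1053.27610687])}
```

View pics/side0.png

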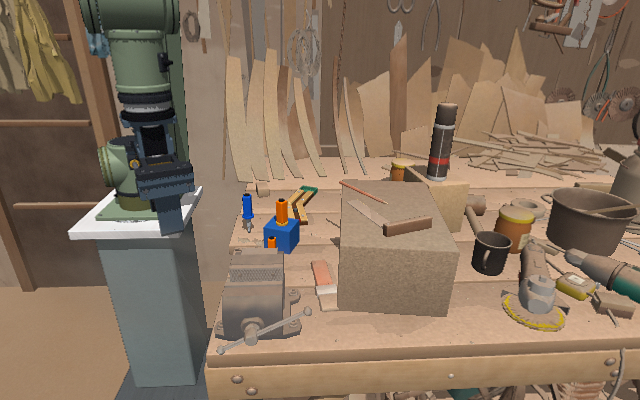

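View pics/top0.png

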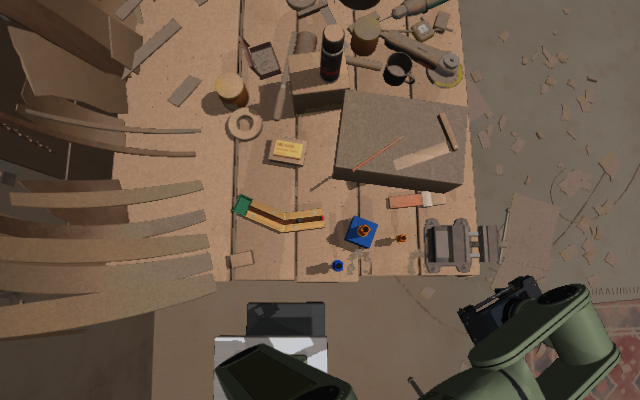

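Candidates for the stylus are the large orange one in the blue stand (side 281,211; top 363,230), the small orange one (side 272,243; top 402,238) and the blue one (side 247,207; top 337,266). I choose the large orange one and will check it close up.

```bash
cat > h.py <<'E'
from workcell import *
import numpy as np, cv2
C={n:camera_model(n) for n in("side","top")}
def proj(n,X):
    c=C[n];return cv2.projectPoints(np.float64(X).reshape(-1,1,3),cv2.Rodrigues(c["R"])[0],c["t"],c["intrinsics"],c["distortion"])[0].reshape(-1,2)
def ray(n,uv):
    c=C[n];p=cv2.undistortPoints(np.float64(uv).reshape(-1,1,2),c["intrinsics"],c["distortion"]).reshape(-1,2)
    d=np.c_[p,np.ones(len(p))]@c["R"];return -c["R"].T@c["t"],d/np.linalg.norm(d,axis=1)[:,None]
def onz(n,uv,z):
    o,d=ray(n,uv);return o+d*((z-o[2])/d[:,2])[:,None]
def tri(a,b):
    A=np.zeros((3,3));v=np.zeros(3)
    for n,uv in(("side",a),("top",b)):
        o,d=ray(n,[uv]);P=np.eye(3)-np.outer(d[0],d[0]);A+=P;v+=P@o
    return np.linalg.solve(A,v)
def crop(im,u,v,w,h,k,f=None):
    o=cv2.resize(im[v:v+h,u:u+w],None,fx=k,fy=k,interpolation=cv2.INTER_CUBIC)
    for i in range(0,w,10):cv2.putText(o,str(u+i) if i%20==0 else "'",(i*k,8),0,.3,(255,255,255),1)
    for i in range(0,h,10):cv2.putText(o,str(v+i),(0,i*k+4),0,.3,(255,255,255),1)
    return o
E
python3 - <<'E'
from h import *
t=cv2.imread("pics/top0.png");s=cv2.imread("pics/side0.png")
a=crop(t,230,185,180,90,4);b=crop(s,235,178,100,80,5)
b=b[:, :]
cv2.imwrite("pics/ctop.png",cv2.resize(crop(t,230,185,110,55,7),None,fx=1,fy=1))
x=np.zeros((600,800,3),np.uint8);x[:320,:320]=crop(t,330,205,80,80,4)[:320,:320];x[:560,330:330+470]=cv2.resize(crop(s,235,178,94,112,5),(470,560));cv2.imwrite("pics/csty.png",x)
E
```

```text
(no output)
```

View pics/csty.png

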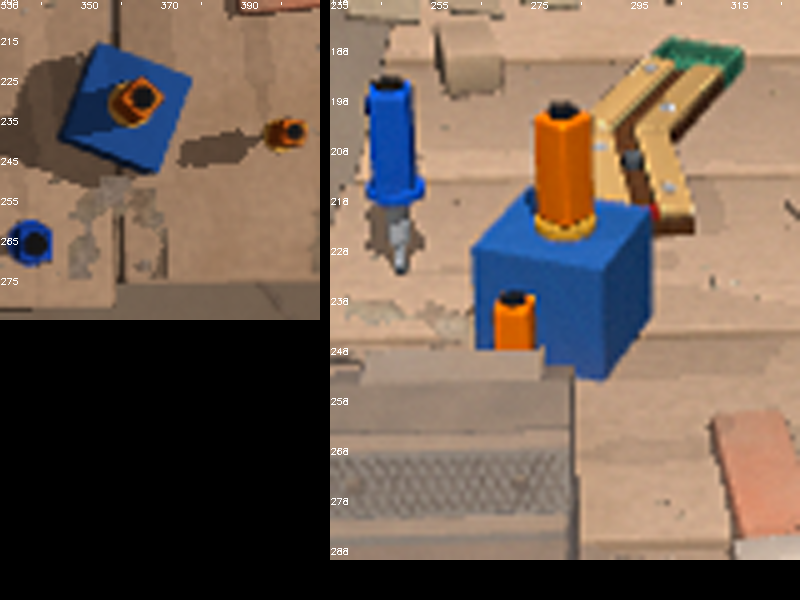

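View pics/ctop.png

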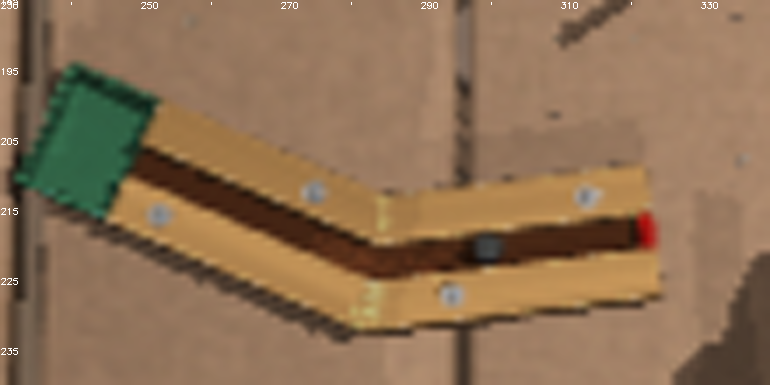

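The close crops confirm the choice. The large orange stylus has a brass collar and stands in the blue stand (side 281,199; top 365,229), and the smaller orange one stands loose at top 402,238. The frame's red stop is at top (322,217), its knee at (284,222), the plug at (299,220), and the green tray at (243,205).

```bash
cat >> h.py <<'E'
def fit(mods,x0):  # mods: list of (view, local pts, pixels); returns x,y,yaw + optional dz, rms
    from scipy.optimize import least_squares
    def P(p,L):
        c,s=np.cos(p[2]),np.sin(p[2]);L=np.float64(L);return np.c_[L[:,0]*c-L[:,1]*s+p[0],L[:,0]*s+L[:,1]*c+p[1],L[:,2]+p[3]]
    r=least_squares(lambda p:np.concatenate([(proj(n,P(p,L))-np.array(u)).ravel() for n,L,u in mods]),x0)
    return r.x,np.sqrt(np.mean(r.fun**2)),r.fun.reshape(-1,2).round(1)
E
python3 - <<'E'
from h import *
T=lambda x:[((a+.5)/7-.5+230,(b+.5)/7-.5+185) for a,b in x]
T4=lambda x:[((a+.5)/4-.5+330,(b+.5)/4-.5+205) for a,b in x]
S=lambda x:[((a-330+.5)/5-.5+235,(b+.5)/5-.5+178) for a,b in x]
s,c=.5,np.sqrt(.75); d=np.array([s,c]);n=np.array([c,-s]); m=np.array([1,-np.tan(np.radians(15))]) # miter
z=lambda v,h:[*v,h]
# leg1: x=+28 (image up), miter dir
F=[[28,-110-0,18],[-28,-110,18],z(28*m,18),z(-28*m,18),z(7*m,18),z(110*d+28*n,18),z(110*d-28*n,18)]
stop=[0,-110,15]
Ft=T([(645,167),(658,294),(387,192),(355,328),(385,244),(158,100),(108,217)])
K=[[35,35,65],[-35,35,65],[-35,-35,65],[35,-35,65]]
Kt=T4([(97,43),(62,136),(158,172),(192,78)])
Ks=S([(525,185),(473,247),(603,270),(650,210)])
print(onz("top",[(284,222),(363,230)],18).round(1))
for nm,md in(("frame top",[("top",F,Ft)]),):
    f=lambda st:fit(st,[440,0,0.,0])
    p,e,r=f(md);print(nm,p.round(2),np.degrees(p[2]).round(2),e.round(2));print(r.tolist())
def fz(md,x0):
    from scipy.optimize import least_squares
    return fit(md,x0)
x0=[*onz("top",[(361,232)],65)[0][:2],0.3,0]
for nm,md in(("stand top",[("top",K,Kt)]),("stand side",[("side",K,Ks)]),("both",[("top",K,Kt),("side",K,Ks)])):
    p,e,r=fit(md,x0);print(nm,p.round(2),np.degrees(p[2]).round(2),e.round(2));print(r.tolist())
b=tri(S([(563,105)])[0],T4([(142,96)])[0]);print("button",b.round(1))
st=tri(S([(656,211)])[0],T([(648,231)])[0]);print("stop",st.round(1))
print("plug",tri(S([(631,158)])[0],T([(487,246)])[0]).round(1))
E
```

```text
[[ 472.5  -36.4   18. ]
 [ 448.5 -264.3   18. ]]
frame top [ 4.710e+02 -3.635e+01  1.100e-01  1.585e+01] 6.58 0.71
[[-0.9, -0.6], [-0.4, 0.6], [0.3, -0.0], [1.7, 0.7], [-0.6, 0.1], [0.4, -0.9], [-0.6, 0.2]]
stand top [ 4.4151e+02 -2.5407e+02 -3.7000e-01 -3.8300e+00] -21.14 0.13
[[0.1, -0.2], [0.2, 0.1], [-0.1, 0.1], [-0.2, -0.0]]
stand side [ 442.75 -250.85    1.21   -3.82] 69.46 0.31
[[0.3, 0.5], [-0.2, 0.2], [-0.1, -0.0], [0.0, -0.6]]
both [ 4.4281e+02 -2.5279e+02  2.6000e-01 -3.3700e+00] 15.08 8.89
[[-8.4, 6.7], [7.3, 7.9], [7.5, -7.9], [-8.2, -8.6], [17.3, 0.8], [1.8, -8.0], [-18.5, 0.1], [-0.5, 8.0]]
button [ 444.1 -254.4  131.7]
stop [ 489.  -146.6   13.9]
plug [479.  -80.   15.8]
```

```bash
python3 - <<'E'
from h import *
from scipy.optimize import least_squares
s,c=.5,np.sqrt(.75); D=[np.array([0,-1.]),np.array([s,c])];N=[np.array([1.,0]),np.array([c,-s])]
for vw in("top","side"):
    im=cv2.imread(f"pics/{vw}0.png").astype(np.float32); g=im[...,2]-0*im[...,0]
    p=np.array([471,-36.4,.115])
    for it in range(4):
        cy,sy=np.cos(p[2]),np.sin(p[2]);R=np.array([[cy,-sy],[sy,cy]]);obs=[];pr=[]
        for k,rng in((0,[*range(14,34,3),*range(72,100,3)]),(1,range(14,100,3))):
            for a in rng:
                w=np.arange(-15,15.1,.5);L=a*D[k]+w[:,None]*N[k];X=np.c_[L@R.T+p[:2],np.full(len(w),16.)]
                uv=proj(vw,X).astype(np.float32);v=cv2.remap(g,uv[:,0],uv[:,1],cv2.INTER_LINEAR).ravel()
                q=np.clip(np.percentile(v,85)-v,0,None);q[q<.3*q.max()]=0
                obs.append((k,a,(q*w).sum()/q.sum()))
        # solve for shift: offset = N.(dp_local) + dth*a*(sign)
        A=[];b=[]
        for k,a,o in obs:
            wn=R@N[k];t=a*D[k];rot=R@np.array([-t[1],t[0]]);A.append([*wn,wn@rot]);b.append(o)
        A=np.array(A);b=np.array(b)
        wt=np.ones(len(b))
        for _ in range(5):
            dp=np.linalg.lstsq(A*wt[:,None],b*wt,rcond=None)[0];res=b-A@dp;wt=1/np.maximum(1,abs(res)/.5)
        p=p+dp
    print(vw,p.round(2),np.degrees(p[2]).round(2),"rms",res.std().round(2));print(res.round(1).tolist())
K=[[35,35,65],[-35,35,65],[-35,-35,65],[35,-35,65]];K4=[K[1],K[2],K[3],K[0]]
T4=lambda x:[((a+.5)/4-.5+330,(b+.5)/4-.5+205) for a,b in x]
S=lambda x:[((a-330+.5)/5-.5+235,(b+.5)/5-.5+178) for a,b in x]
Kt=T4([(97,43),(62,136),(158,172),(192,78)]);Ks=S([(525,185),(473,247),(603,270),(650,210)])
for sh in(K4,[K[3],K[0],K[1],K[2]]):
    q,e,r=fit([("top",K,Kt),("side",sh,Ks)],[442,-252,-.37,0]);print("stand both",q.round(2),np.degrees(q[2]).round(2),e)
# light 2-view triangulation of screw + groove landmarks, knee
T=lambda a,b:((a+.5)/7-.5+230,(b+.5)/7-.5+185)
for A,B in(((669,186),(452,295)),((600,146),(315,193)),((650,69),(160,216)),((669,107),(587,196))):
    try: print(tri(S([A])[0],T(*B)).round(1))
    except Exception as e: print(e)
E
```

```text
top [ 4.7231e+02 -3.6230e+01  1.2000e-01] 6.92 rms 0.42
[1.1, 1.1, 1.2, 0.5, -0.4, -0.5, -0.3, 0.2, -0.4, -0.7, -0.5, -0.2, 0.6, 0.5, 0.6, 0.2, -0.5, 0.1, 0.3, 0.0, 0.1, 0.0, -0.1, -0.3, 0.5, 1.0, -0.2, -0.1, -0.1, -0.1, -0.0, -0.2, -0.1, -0.0, -0.1, 0.1, -0.0, -0.1, -0.1, -0.2, 0.1, -0.1, 0.1, 0.2, 0.1, 0.1]
side [ 4.7369e+02 -3.6990e+01  1.2000e-01] 6.91 rms 0.7
[0.2, 0.3, 0.3, 0.2, -0.3, -0.3, -0.3, -0.1, -0.6, -0.8, -0.3, 0.4, 0.6, 0.7, 0.3, -0.4, -2.5, -0.1, -0.1, -0.1, 0.0, 0.0, 0.1, 0.1, 0.2, 1.7, 2.2, 1.8, 1.0, 0.7, 0.1, 0.1, -0.2, -0.5, -0.1, -0.2, -0.5, -0.1, -0.1, -0.3, 0.1, -0.1, -0.1, 0.2, 0.2, 0.2]
stand both [ 4.4220e+02 -2.5381e+02 -3.6000e-01 -2.2800e+00] -20.88 0.31529188673877245
stand both [ 4.4236e+02 -2.5013e+02 -4.0000e-01 -4.1900e+00] -23.03 15.170830945290126
[482.  -64.  -13.7]
[481.5  -8.5  -6.8]
[492.5  55.5  15.7]
[ 497.3 -120.9   68.1]
```

```bash
O='{"grip":0.0912,"x":0.141,"y":-0.075}'
python3 -m crank '[{"grip":0.0912,"x":0.028,"y":-0.015},{"grip":0.0912,"x":0.056,"y":-0.03},{"grip":0.0912,"x":0.085,"y":-0.045},{"grip":0.0912,"x":0.113,"y":-0.06},{"grip":0.0912,"x":0.141,"y":-0.075}]' 30
python3 -m crank '[{"grip":0.0912,"x":0.028,"y":-0.015},{"grip":0.0912,"x":0.056,"y":-0.03},{"grip":0.0912,"x":0.085,"y":-0.045},{"grip":0.0912,"x":0.113,"y":-0.06},{"grip":0.0912,"x":0.141,"y":-0.075}]'
python3 -m crank '[{"grip":0.0912,"yaw":0.1},{"grip":0.0912,"yaw":0.2},{"grip":0.0912,"yaw":0.3},{"grip":0.0912,"yaw":0.4},{"grip":0.0912,"yaw":0.45}]'
python3 -m crank '[{"grip":0.0912,"yaw":0.1},{"grip":0.0912,"yaw":0.2},{"grip":0.0912,"yaw":0.3},{"grip":0.0912,"yaw":0.377},{"grip":0.0912,"yaw":0.377}]'
python3 - <<'E'
from h import *
s=state();print(s["time_s"],s["ee_pos"],s["ee_rot"],s["force"])
cv2.imwrite("pics/side1.png",grab_frame("side")[...,::-1]);
t=grab_frame("top")[...,::-1];cv2.imwrite("pics/top1.png",t)
s0=cv2.imread("pics/side1.png")
x=np.zeros((600,800,3),np.uint8);x[:600,:]=crop(s0,230,110,200,150,4)
cv2.imwrite("pics/c1.png",x)
print(onz("top",[(341,178),(463,188)],150).round(0),[onz("side",[(343,184),(339,305)],z).round(0).tolist() for z in(0,100,150)])
E
```

```text
0.1 [ 256.5116742  -514.12915949  227.1888392 ] [-1.79906225e+02  9.22388056e-04  2.65187965e+01] [-0.37731473  0.23231553 -0.04318955]
[[ 574. -192.  150.]
 [ 547. -513.  150.]] [[[658.0, 156.0, 0.0], [566.0, -497.0, 0.0]], [[622.0, -86.0, 100.0], [548.0, -613.0, 100.0]], [[604.0, -207.0, 150.0], [539.0, -671.0, 150.0]]]validation failed for argument at $[0]...
validation failed for argument at $[0]...
validation failed for argument at $[0]...
validation failed for argument at $[0]...
```

View pics/c1.png

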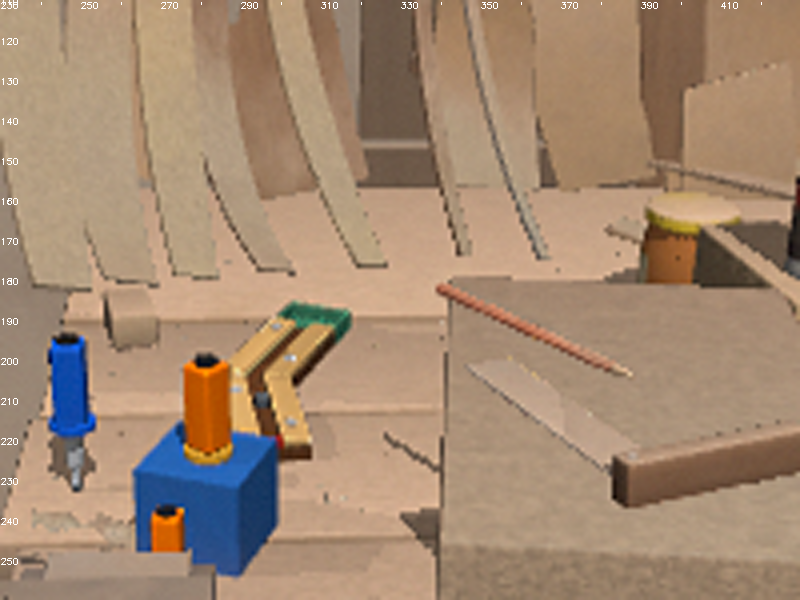

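The picture shows the scene unmoved, because the rows were refused. Every row evidently needs all five keys.

```bash
python3 -m crank '[{"grip":0.0912,"x":0.028,"y":-0.015,"z":0,"yaw":0},{"grip":0.0912,"x":0.056,"y":-0.03,"z":0,"yaw":0},{"grip":0.0912,"x":0.085,"y":-0.045,"z":0,"yaw":0},{"grip":0.0912,"x":0.113,"y":-0.06,"z":0,"yaw":0},{"grip":0.0912,"x":0.141,"y":-0.075,"z":0,"yaw":0}]' 30 && 
python3 -m crank '[{"grip":0.0912,"x":0.028,"y":-0.015,"z":0,"yaw":0},{"grip":0.0912,"x":0.056,"y":-0.03,"z":0,"yaw":0},{"grip":0.0912,"x":0.085,"y":-0.045,"z":0,"yaw":0},{"grip":0.0912,"x":0.113,"y":-0.06,"z":0,"yaw":0},{"grip":0.0912,"x":0.141,"y":-0.075,"z":0,"yaw":0}]' &&
python3 -m crank '[{"grip":0.0912,"x":0,"y":0,"z":0,"yaw":0.1},{"grip":0.0912,"x":0,"y":0,"z":0,"yaw":0.2},{"grip":0.0912,"x":0,"y":0,"z":0,"yaw":0.3},{"grip":0.0912,"x":0,"y":0,"z":0,"yaw":0.4},{"grip":0.0912,"x":0,"y":0,"z":0,"yaw":0.45}]' &&
python3 -m crank '[{"grip":0.0912,"x":0,"y":0,"z":0,"yaw":0.1},{"grip":0.0912,"x":0,"y":0,"z":0,"yaw":0.2},{"grip":0.0912,"x":0,"y":0,"z":0,"yaw":0.3},{"grip":0.0912,"x":0,"y":0,"z":0,"yaw":0.377},{"grip":0.0912,"x":0,"y":0,"z":0,"yaw":0.377}]'
```

```text
time_s: 0.62
ee_pos: [349.9, -383.1, 227.8]
ee_rot: [-180.0, -0.0, 26.5]
force: [0.1, -0.5, 0.4]
gripper_width: 91.3
gripper_force: 0.0
time_s: 1.03
ee_pos: [442.7, -252.9, 227.9]
ee_rot: [180.0, 0.0, 26.5]
force: [0.1, -0.3, -0.3]
gripper_width: 91.2
gripper_force: 0.0
time_s: 1.45
ee_pos: [442.1, -254.2, 227.8]
ee_rot: [-180.0, 0.0, 0.5]
force: [-0.7, -0.3, 0.2]
gripper_width: 91.4
gripper_force: 0.0
time_s: 1.87
ee_pos: [442.0, -254.3, 227.8]
ee_rot: [-180.0, 0.0, -20.9]
force: [0.3, 0.1, 0.4]
gripper_width: 91.1
gripper_force: 0.0
```

```bash
python3 -m crank '[{"grip":0.0912,"x":0,"y":0,"z":0.025,"yaw":0},{"grip":0.0912,"x":0,"y":0,"z":0.05,"yaw":0},{"grip":0.0912,"x":0,"y":0,"z":0.07,"yaw":0},{"grip":0.0912,"x":0,"y":0,"z":0.09,"yaw":0},{"grip":0.0912,"x":0,"y":0,"z":0.1,"yaw":0}]' &&
python3 -m crank '[{"grip":0.07,"x":0,"y":0,"z":0.01,"yaw":0},{"grip":0.05,"x":0,"y":0,"z":0.02,"yaw":0},{"grip":0.04,"x":0,"y":0,"z":0.027,"yaw":0},{"grip":0.03,"x":0,"y":0,"z":0.027,"yaw":0},{"grip":0.026,"x":0,"y":0,"z":0.027,"yaw":0}]' 30 &&
python3 -m crank '[{"grip":0.024,"x":0,"y":0,"z":0,"yaw":0},{"grip":0.02,"x":0,"y":0,"z":0,"yaw":0},{"grip":0.01,"x":0,"y":0,"z":0,"yaw":0},{"grip":0.01,"x":0,"y":0,"z":0,"yaw":0},{"grip":0.01,"x":0,"y":0,"z":0,"yaw":0}]' 40
```

```text
time_s: 2.28
ee_pos: [440.8, -253.6, 125.6]
ee_rot: [-180.0, 0.2, -20.8]
force: [-0.5, -0.2, 0.4]
gripper_width: 91.4
gripper_force: 0.0
time_s: 2.7
ee_pos: [442.3, -254.5, 101.1]
ee_rot: [180.0, -0.0, -20.9]
force: [-0.0, -0.6, 0.7]
gripper_width: 60.8
gripper_force: 0.0
time_s: 3.12
ee_pos: [442.3, -254.6, 101.3]
ee_rot: [180.0, -0.1, -20.9]
force: [-0.6, 1.2, -1.4]
gripper_width: 27.3
gripper_force: 15.4
```

```bash
python3 -m crank '[{"grip":0.01,"x":0,"y":0,"z":0,"yaw":0},{"grip":0.01,"x":0,"y":0,"z":0,"yaw":0},{"grip":0.01,"x":0,"y":0,"z":0,"yaw":0},{"grip":0.01,"x":0,"y":0,"z":0,"yaw":0},{"grip":0.01,"x":0,"y":0,"z":0,"yaw":0}]' 40
python3 - <<'E'
from h import *
s=grab_frame("side")[...,::-1];t=grab_frame("top")[...,::-1]
x=np.zeros((600,800,3),np.uint8);x[:560,:400]=crop(s,240,165,80,112,5);x[:400,400:800]=crop(t,320,190,80,80,5);cv2.imwrite("pics/c2.png",x)
E
```

```text
time_s: 3.53
ee_pos: [442.3, -254.6, 101.2]
ee_rot: [180.0, -0.0, -20.9]
force: [-0.2, -1.5, 2.9]
gripper_width: 26.5
gripper_force: 40.0
```

View pics/c2.png

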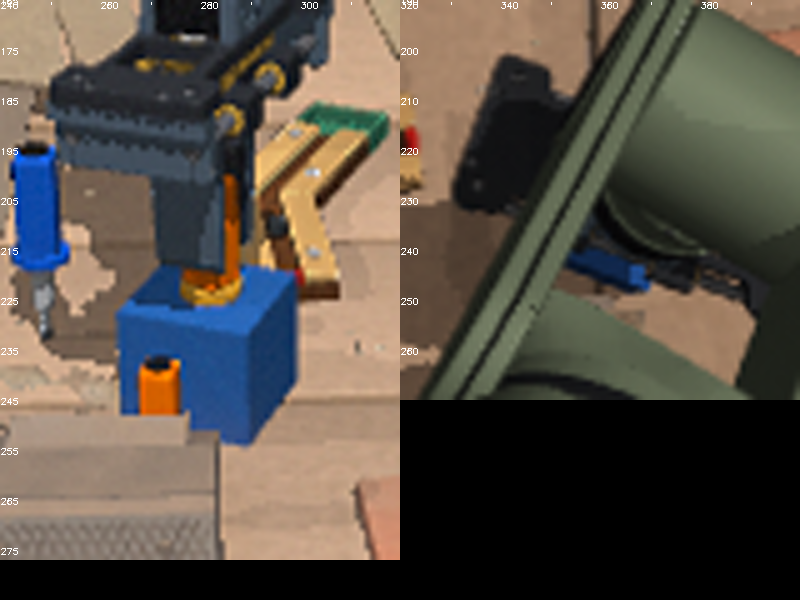

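The picture shows the fingers closed on the orange handle at (228,205), but the opening is 26.5 mm instead of 22, so the handle sits about 13° askew in the jaws. I'll find which way from the earlier pictures.

```bash
python3 - <<'E'
from h import *
s=cv2.imread("pics/side0.png").astype(int)
for v in(206,210,214): print(v,[(u,*s[v,u,::-1]) for u in range(274,289)])
for y in(-7.4,-20.9,-34.4):
    a=np.radians(y+45+90*np.arange(4));X=np.c_[443+15.56*np.cos(a),-254+15.56*np.sin(a),np.full(4,100)]
    print(y,np.sort(proj("side",X)[:,0]).round(1), proj("side",X).round(1).tolist())
E
```

```text
206 [(274, np.int64(189), np.int64(157), np.int64(132)), (275, np.int64(191), np.int64(163), np.int64(140)), (276, np.int64(188), np.int64(77), np.int64(0)), (277, np.int64(181), np.int64(80), np.int64(0)), (278, np.int64(185), np.int64(82), np.int64(0)), (279, np.int64(188), np.int64(83), np.int64(0)), (280, np.int64(187), np.int64(84), np.int64(0)), (281, np.int64(209), np.int64(92), np.int64(0)), (282, np.int64(183), np.int64(83), np.int64(0)), (283, np.int64(176), np.int64(77), np.int64(0)), (284, np.int64(176), np.int64(77), np.int64(0)), (285, np.int64(174), np.int64(78), np.int64(0)), (286, np.int64(171), np.int64(74), np.int64(0)), (287, np.int64(187), np.int64(123), np.int64(57)), (288, np.int64(221), np.int64(194), np.int64(160))]
210 [(274, np.int64(212), np.int64(176), np.int64(146)), (275, np.int64(212), np.int64(178), np.int64(152)), (276, np.int64(176), np.int64(71), np.int64(0)), (277, np.int64(177), np.int64(77), np.int64(0)), (278, np.int64(182), np.int64(80), np.int64(0)), (279, np.int64(185), np.int64(81), np.int64(0)), (280, np.int64(188), np.int64(84), np.int64(
[... 742 characters left out ...]
 np.int64(0)), (281, np.int64(194), np.int64(87), np.int64(0)), (282, np.int64(193), np.int64(87), np.int64(0)), (283, np.int64(177), np.int64(80), np.int64(0)), (284, np.int64(175), np.int64(78), np.int64(0)), (285, np.int64(172), np.int64(77), np.int64(0)), (286, np.int64(169), np.int64(72), np.int64(0)), (287, np.int64(165), np.int64(94), np.int64(26)), (288, np.int64(223), np.int64(176), np.int64(111))]
-7.4 [275.8 277.3 284.6 285.9] [[285.9, 208.3], [277.3, 207.9], [275.8, 211.8], [284.6, 212.1]]
-20.9 [275.1 278.5 283.3 286.6] [[286.6, 208.8], [278.5, 207.6], [275.1, 211.2], [283.3, 212.5]]
-34.4 [274.7 279.9 281.9 287. ] [[287.0, 209.4], [279.9, 207.4], [274.7, 210.6], [281.9, 212.7]]
```

```bash
python3 -m crank '[{"grip":0.045,"x":0,"y":0,"z":0,"yaw":0},{"grip":0.045,"x":0,"y":0,"z":0,"yaw":0},{"grip":0.045,"x":0,"y":0,"z":0,"yaw":0.08},{"grip":0.045,"x":0,"y":0,"z":0,"yaw":0.16},{"grip":0.045,"x":0,"y":0,"z":0,"yaw":0.26}]' 40 &&
python3 -m crank '[{"grip":0.03,"x":0,"y":0,"z":0,"yaw":0},{"grip":0.02,"x":0,"y":0,"z":0,"yaw":0},{"grip":0.01,"x":0,"y":0,"z":0,"yaw":0},{"grip":0.01,"x":0,"y":0,"z":0,"yaw":0},{"grip":0.01,"x":0,"y":0,"z":0,"yaw":0}]' 40 &&
python3 -m crank '[{"grip":0.01,"x":0,"y":0,"z":0,"yaw":0},{"grip":0.01,"x":0,"y":0,"z":0,"yaw":0},{"grip":0.01,"x":0,"y":0,"z":0,"yaw":0},{"grip":0.01,"x":0,"y":0,"z":0,"yaw":0},{"grip":0.01,"x":0,"y":0,"z":0,"yaw":0}]' 40
```

```text
time_s: 4.05
ee_pos: [441.7, -254.0, 100.5]
ee_rot: [-180.0, 0.1, -36.0]
force: [0.2, -0.7, 1.4]
gripper_width: 45.2
gripper_force: 0.0
time_s: 4.47
ee_pos: [442.0, -254.3, 100.8]
ee_rot: [-180.0, 0.0, -35.7]
force: [0.4, -0.3, -0.6]
gripper_width: 22.5
gripper_force: 40.0
time_s: 4.88
ee_pos: [442.0, -254.4, 100.8]
ee_rot: [180.0, 0.0, -35.8]
force: [0.1, 0.0, -1.9]
gripper_width: 22.7
gripper_force: 40.0
```

```bash
python3 -m crank '[{"grip":0.01,"x":0,"y":0,"z":-0.006,"yaw":0},{"grip":0.01,"x":0,"y":0,"z":-0.02,"yaw":0},{"grip":0.01,"x":0,"y":0,"z":-0.04,"yaw":0},{"grip":0.01,"x":0,"y":0,"z":-0.06,"yaw":0},{"grip":0.01,"x":0,"y":0,"z":-0.075,"yaw":0}]' 40
python3 - <<'E'
from h import *
p=np.array([472.8,-36.5,0]);th=np.radians(6.9);R=np.array([[np.cos(th),-np.sin(th)],[np.sin(th),np.cos(th)]])
y=np.radians(-35.8);Tx=np.array([np.cos(y),np.sin(y)]);Ty=np.array([np.sin(y),-np.cos(y)])
print("start",R@[0,-98]+p[:2],"end",R@[56,97]+p[:2])
d=R@[0,-98]+p[:2]-[442.,-254.4];print("to start tool",d@Tx,d@Ty)
for a in(R@[0,1.],R@[.5,.75**.5]):print("leg dir tool",a@Tx,a@Ty)
E
```

```text
time_s: 5.3
ee_pos: [442.5, -254.7, 177.9]
ee_rot: [-180.0, -0.1, -35.8]
force: [0.0, 0.2, -1.6]
gripper_width: 22.7
gripper_force: 40.0
start [ 484.57341021 -133.79021951] end [516.74113778  66.52512514]
to start tool -36.02186410777206 -122.72587222268446
leg dir tool -0.6781596698680705 -0.7349145951499598
leg dir tool -0.21984620435283736 -0.9755345439458565
```

```bash
python3 -m crank '[{"grip":0.01,"x":-0.009,"y":-0.03,"z":0,"yaw":0},{"grip":0.01,"x":-0.018,"y":-0.06,"z":0,"yaw":0},{"grip":0.01,"x":-0.027,"y":-0.09,"z":0,"yaw":0},{"grip":0.01,"x":-0.033,"y":-0.113,"z":0.01,"yaw":0},{"grip":0.01,"x":-0.036,"y":-0.1227,"z":0.02,"yaw":0}]' 40
python3 -m crank '[{"grip":0.01,"x":0,"y":0,"z":0.01,"yaw":0},{"grip":0.01,"x":0,"y":0,"z":0.02,"yaw":0},{"grip":0.01,"x":0,"y":0,"z":0.02,"yaw":0},{"grip":0.01,"x":0,"y":0,"z":0.02,"yaw":0},{"grip":0.01,"x":0,"y":0,"z":0.02,"yaw":0}]' 40
python3 - <<'E'
from h import *
s=grab_frame("side")[...,::-1];t=grab_frame("top")[...,::-1];cv2.imwrite("pics/side3.png",s);cv2.imwrite("pics/top3.png",t)
x=np.zeros((600,800,3),np.uint8);x[:600,:400]=crop(s,265,150,50,75,8);x[:400,400:800]=crop(t,270,180,80,80,5);cv2.imwrite("pics/c3.png",x)
e=state()["ee_pos"];print(e)
for dz in(-32,-35.8,-63.8,-85.8): print(dz,proj("side",e+[0,0,dz]).round(1),proj("top",e+[0,0,dz]).round(1))
E
```

```text
time_s: 5.72
ee_pos: [485.9, -131.5, 156.7]
ee_rot: [-179.9, -0.1, -35.6]
force: [-0.6, -0.3, -1.0]
gripper_width: 22.5
gripper_force: 40.0
time_s: 6.13
ee_pos: [484.5, -134.9, 136.1]
ee_rot: [180.0, -0.0, -35.8]
force: [0.2, 0.3, -2.1]
gripper_width: 22.5
gripper_force: 40.0
[ 484.80383672 -134.69968657  136.39880567]
-32 [[296.8 189.5]] [[318.7 214.2]]
-35.8 [[296.8 190.8]] [[318.6 214.4]]
-63.8 [[296.9 199.8]] [[318.4 215.6]]
-85.8 [[296.9 206.7]] [[318.3 216.4]]
```

View pics/c3.png

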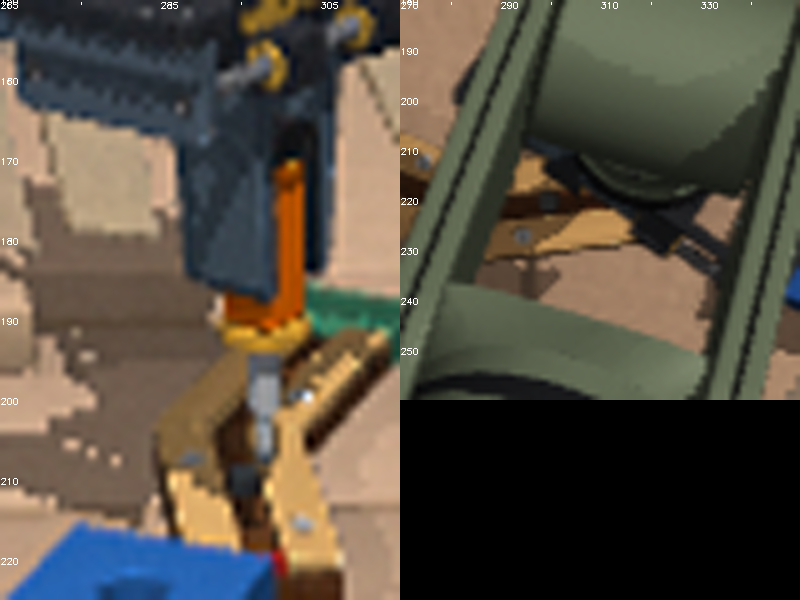

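The picture shows the stylus held upright with its ball tip at side (297.6,206.8). That is 0.7 px to the right of the TCP axis, so I'll shift about −1.7 mm in tool x and then lower.

```bash
python3 -m crank '[{"grip":0.01,"x":-0.0017,"y":0,"z":0.01,"yaw":0},{"grip":0.01,"x":-0.0017,"y":0,"z":0.018,"yaw":0},{"grip":0.01,"x":-0.0017,"y":0,"z":0.024,"yaw":0},{"grip":0.01,"x":-0.0017,"y":0,"z":0.027,"yaw":0},{"grip":0.01,"x":-0.0017,"y":0,"z":0.027,"yaw":0}]' 40
python3 - <<'E'
from h import *
s=grab_frame("side")[...,::-1];st=state();e=st["ee_pos"];print(e,st["force"],proj("side",e+[0,0,-85.8]).round(1))
cv2.imwrite("pics/c4.png",crop(s,275,180,50,50,10))
E
```

```text
time_s: 6.65
ee_pos: [482.8, -132.8, 108.2]
ee_rot: [180.0, 0.1, -35.8]
force: [-0.3, -0.6, -2.4]
gripper_width: 22.6
gripper_force: 40.0
[ 483.10771834 -132.85612126  108.68102405] [ 0.3610368  -0.88117322 -1.13630635] [[296.4 215. ]]
```

View pics/c4.png

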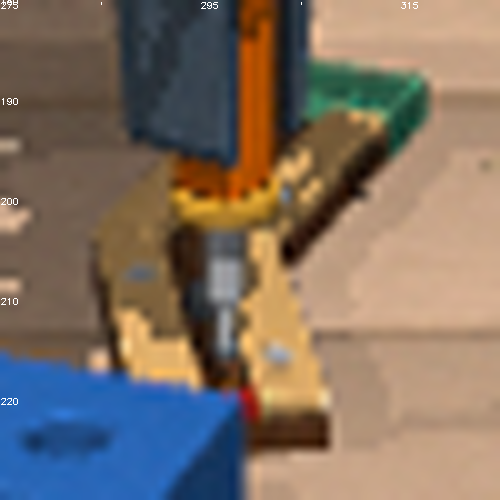

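The picture shows the tip at side (297.2,215.1), just above the middle of the groove mouth and a little ahead of the red stop at (299,220). I'll lower it gently.

```bash
python3 -m crank '[{"grip":0.01,"x":0,"y":0,"z":0.003,"yaw":0},{"grip":0.01,"x":0,"y":0,"z":0.006,"yaw":0},{"grip":0.01,"x":0,"y":0,"z":0.008,"yaw":0},{"grip":0.01,"x":0,"y":0,"z":0.008,"yaw":0},{"grip":0.01,"x":0,"y":0,"z":0.008,"yaw":0}]' 40
python3 -m crank '[{"grip":0.01,"x":0,"y":0,"z":0.001,"yaw":0},{"grip":0.01,"x":0,"y":0,"z":0.002,"yaw":0},{"grip":0.01,"x":0,"y":0,"z":0.003,"yaw":0},{"grip":0.01,"x":0,"y":0,"z":0.003,"yaw":0},{"grip":0.01,"x":0,"y":0,"z":0.003,"yaw":0}]' 40
python3 -m crank '[{"grip":0.01,"x":0,"y":0,"z":0.001,"yaw":0},{"grip":0.01,"x":0,"y":0,"z":0.002,"yaw":0},{"grip":0.01,"x":0,"y":0,"z":0.003,"yaw":0},{"grip":0.01,"x":0,"y":0,"z":0.003,"yaw":0},{"grip":0.01,"x":0,"y":0,"z":0.003,"yaw":0}]' 40
python3 - <<'E'
from h import *
s=grab_frame("side")[...,::-1];F=[]
for i in range(8):
    grab_frame("side");F.append(state()["force"])
e=state()["ee_pos"];print(e,np.mean(F,0),proj("side",e+[0,0,-35.8]).round(1))
cv2.imwrite("pics/c5.png",crop(s,275,185,50,50,10))
E
```

```text
time_s: 7.12
ee_pos: [483.2, -132.8, 100.8]
ee_rot: [180.0, 0.0, -35.8]
force: [-0.0, 0.5, -1.0]
gripper_width: 22.6
gripper_force: 40.0
time_s: 7.53
ee_pos: [483.2, -132.8, 97.9]
ee_rot: [180.0, 0.0, -35.8]
force: [-0.5, 0.3, -1.0]
gripper_width: 22.6
gripper_force: 40.0
time_s: 7.95
ee_pos: [483.3, -132.9, 95.0]
ee_rot: [-180.0, -0.0, -35.8]
force: [1.2, 0.2, 0.1]
gripper_width: 22.6
gripper_force: 40.0
[ 483.27293558 -132.84603978   95.00603741] [-0.36357025 -0.27498369  0.06046272] [[296.4 203.8]]
```

View pics/c5.png

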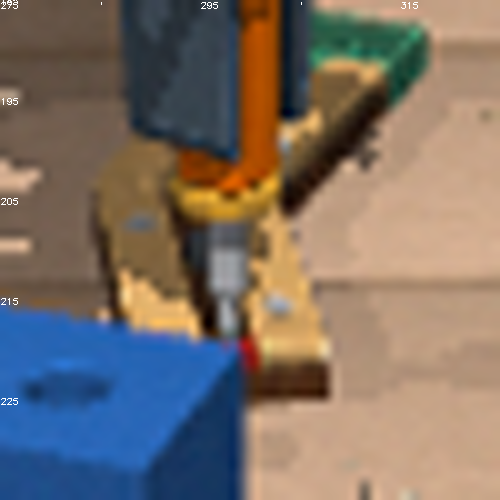

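The picture shows the tip inside the groove at (297.5,217) in front of the red stop. The force change of about 1.35 N confirms light contact. I'll press 1 mm more and start the pass.

```bash
python3 -m crank '[{"grip":0.01,"x":0,"y":0,"z":0.001,"yaw":0},{"grip":0.01,"x":0,"y":0,"z":0.001,"yaw":0},{"grip":0.01,"x":0,"y":0,"z":0.001,"yaw":0},{"grip":0.01,"x":-0.0013,"y":-0.0014,"z":0.001,"yaw":0},{"grip":0.01,"x":-0.0034,"y":-0.0037,"z":0.001,"yaw":0}]' 40
python3 -m crank '[{"grip":0.01,"x":-0.0027,"y":-0.0029,"z":0,"yaw":0},{"grip":0.01,"x":-0.0054,"y":-0.0059,"z":0,"yaw":0},{"grip":0.01,"x":-0.0081,"y":-0.0088,"z":0,"yaw":0},{"grip":0.01,"x":-0.0109,"y":-0.0118,"z":0,"yaw":0},{"grip":0.01,"x":-0.0136,"y":-0.0147,"z":0,"yaw":0}]' 40
python3 -m crank '[{"grip":0.01,"x":-0.0027,"y":-0.0029,"z":0,"yaw":0},{"grip":0.01,"x":-0.0054,"y":-0.0059,"z":0,"yaw":0},{"grip":0.01,"x":-0.0081,"y":-0.0088,"z":0,"yaw":0},{"grip":0.01,"x":-0.0109,"y":-0.0118,"z":0,"yaw":0},{"grip":0.01,"x":-0.0136,"y":-0.0147,"z":0,"yaw":0}]' 40
python3 - <<'E'
from h import *
s=grab_frame("side")[...,::-1];cv2.imwrite("pics/side6.png",s);F=[]
for i in range(8):
    grab_frame("side");F.append(state()["force"])
e=state()["ee_pos"];print(e,np.mean(F,0))
E
```

```text
time_s: 8.82
ee_pos: [482.9, -128.2, 94.0]
ee_rot: [180.0, -0.1, -35.8]
force: [-0.1, -2.0, 0.2]
gripper_width: 22.4
gripper_force: 40.0
time_s: 9.23
ee_pos: [480.1, -107.4, 94.0]
ee_rot: [180.0, -0.0, -35.8]
force: [-0.3, -1.3, 0.3]
gripper_width: 22.4
gripper_force: 40.0
time_s: 9.65
ee_pos: [477.7, -87.7, 94.0]
ee_rot: [180.0, -0.0, -35.8]
force: [-0.1, -1.3, -0.4]
gripper_width: 22.7
gripper_force: 40.0
[477.57333355 -88.06331951  93.86953108] [0.24738634 1.01526516 0.68870483]
```

```bash
python3 -m crank '[{"grip":0.01,"x":-0.0027,"y":-0.0029,"z":0,"yaw":0},{"grip":0.01,"x":-0.0054,"y":-0.0059,"z":0,"yaw":0},{"grip":0.01,"x":-0.0081,"y":-0.0088,"z":0,"yaw":0},{"grip":0.01,"x":-0.0109,"y":-0.0118,"z":0,"yaw":0},{"grip":0.01,"x":-0.0136,"y":-0.0147,"z":0,"yaw":0}]' 40
python3 -m crank '[{"grip":0.01,"x":-0.0027,"y":-0.0029,"z":0,"yaw":0},{"grip":0.01,"x":-0.0054,"y":-0.0059,"z":0,"yaw":0},{"grip":0.01,"x":-0.0081,"y":-0.0088,"z":0,"yaw":0},{"grip":0.01,"x":-0.0109,"y":-0.0118,"z":0,"yaw":0},{"grip":0.01,"x":-0.0136,"y":-0.0147,"z":0,"yaw":0}]' 40
python3 - <<'E'
from h import *
s=grab_frame("side")[...,::-1];t=grab_frame("top")[...,::-1];F=[]
for i in range(6):
    grab_frame("side");F.append(state()["force"])
e=state()["ee_pos"];print(e,np.mean(F,0),proj("side",e+[0,0,-85]),proj("side",[473.7,-37,12]))
x=np.zeros((500,800,3),np.uint8);x[:500,:400]=crop(s,272,165,50,62,8)[:500];x[:400,400:]=crop(t,225,185,80,80,5);cv2.imwrite("pics/c7.png",x)
E
```

```text
time_s: 10.52
ee_pos: [475.3, -67.9, 94.0]
ee_rot: [180.0, -0.0, -35.7]
force: [0.7, -1.9, 0.7]
gripper_width: 22.5
gripper_force: 40.0
time_s: 10.93
ee_pos: [472.8, -47.9, 93.9]
ee_rot: [180.0, -0.0, -35.8]
force: [0.4, -0.6, 1.1]
gripper_width: 22.7
gripper_force: 40.0
[472.69363778 -48.27839733  93.87099977] [0.36185132 0.68539516 0.44186354] [[292.74305667 206.736052  ]] [[293.0356264 204.2776055]]Traceback (most recent call last):
  File "<stdin>", line 6, in <module>
ValueError: could not broadcast input array from shape (496,400,3) into shape (500,400,3)
```

```bash
python3 -m crank '[{"grip":0.01,"x":-0.0027,"y":-0.0029,"z":0,"yaw":0},{"grip":0.01,"x":-0.0054,"y":-0.0059,"z":0,"yaw":0},{"grip":0.01,"x":-0.0081,"y":-0.0088,"z":0,"yaw":0},{"grip":0.01,"x":-0.0095,"y":-0.0125,"z":0,"yaw":0},{"grip":0.01,"x":-0.0103,"y":-0.0164,"z":0,"yaw":0}]' 40
python3 -m crank '[{"grip":0.01,"x":-0.0009,"y":-0.0039,"z":0,"yaw":0},{"grip":0.01,"x":-0.0018,"y":-0.0078,"z":0,"yaw":0},{"grip":0.01,"x":-0.0026,"y":-0.0117,"z":0,"yaw":0},{"grip":0.01,"x":-0.0035,"y":-0.0156,"z":0,"yaw":0},{"grip":0.01,"x":-0.0044,"y":-0.0195,"z":0,"yaw":0}]' 40
python3 - <<'E'
from h import *
s=grab_frame("side")[...,::-1];t=grab_frame("top")[...,::-1];F=[]
for i in range(6):
    grab_frame("side");F.append(state()["force"])
e=state()["ee_pos"];print(e,np.mean(F,0))
x=np.zeros((500,800,3),np.uint8);x[:496,:400]=crop(s,272,165,50,62,8);x[:400,400:]=crop(t,225,185,80,80,5);cv2.imwrite("pics/c7.png",x)
E
```

```text
time_s: 11.75
ee_pos: [473.6, -28.6, 93.9]
ee_rot: [180.0, 0.0, -35.7]
force: [0.2, -0.8, 0.4]
gripper_width: 22.2
gripper_force: 40.0
time_s: 12.17
ee_pos: [482.1, -10.2, 93.9]
ee_rot: [180.0, -0.0, -35.8]
force: [-0.9, -1.8, 0.3]
gripper_width: 22.5
gripper_force: 40.0
[482.11802766 -10.57115108  94.0529701 ] [0.5584539  0.50441432 0.44669489]
```

View pics/c7.png

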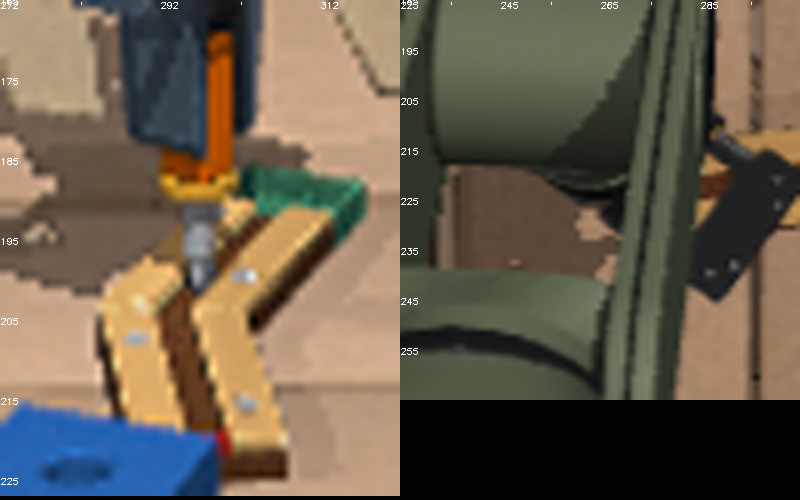

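The picture shows the tip at side (296,199), in the groove just past the knee. Leg 1 behind it is clear, and the plug is hidden ahead of the nose. I'll carry on along leg 2.

```bash
python3 -m crank '[{"grip":0.01,"x":-0.0009,"y":-0.0039,"z":0,"yaw":0},{"grip":0.01,"x":-0.0018,"y":-0.0078,"z":0,"yaw":0},{"grip":0.01,"x":-0.0026,"y":-0.0117,"z":0,"yaw":0},{"grip":0.01,"x":-0.0035,"y":-0.0156,"z":0,"yaw":0},{"grip":0.01,"x":-0.0044,"y":-0.0195,"z":0,"yaw":0}]' 40
python3 -m crank '[{"grip":0.01,"x":-0.0009,"y":-0.0039,"z":0,"yaw":0},{"grip":0.01,"x":-0.0018,"y":-0.0078,"z":0,"yaw":0},{"grip":0.01,"x":-0.0026,"y":-0.0117,"z":0,"yaw":0},{"grip":0.01,"x":-0.0035,"y":-0.0156,"z":0,"yaw":0},{"grip":0.01,"x":-0.0044,"y":-0.0195,"z":0,"yaw":0}]' 40
python3 -m crank '[{"grip":0.01,"x":-0.0009,"y":-0.0039,"z":0,"yaw":0},{"grip":0.01,"x":-0.0018,"y":-0.0078,"z":0,"yaw":0},{"grip":0.01,"x":-0.0026,"y":-0.0117,"z":0,"yaw":0},{"grip":0.01,"x":-0.0035,"y":-0.0156,"z":0,"yaw":0},{"grip":0.01,"x":-0.0044,"y":-0.0195,"z":0,"yaw":0}]' 40
python3 - <<'E'
from h import *
s=grab_frame("side")[...,::-1];cv2.imwrite("pics/side8.png",s);t=cv2.imwrite("pics/top8.png",grab_frame("top")[...,::-1]);F=[]
for i in range(6):
    grab_frame("side");F.append(state()["force"])
e=state()["ee_pos"];print(e,np.mean(F,0))
E
```

```text
time_s: 12.98
ee_pos: [489.7, 8.1, 93.9]
ee_rot: [180.0, 0.0, -35.8]
force: [-0.9, -0.9, 1.0]
gripper_width: 22.4
gripper_force: 40.0
time_s: 13.4
ee_pos: [497.7, 26.6, 93.9]
ee_rot: [180.0, -0.0, -35.8]
force: [-0.7, -1.5, 0.6]
gripper_width: 22.8
gripper_force: 40.0
time_s: 13.82
ee_pos: [505.5, 44.9, 93.9]
ee_rot: [180.0, -0.0, -35.8]
force: [0.0, -1.4, 0.3]
gripper_width: 22.6
gripper_force: 40.0
[505.60761151  44.62552366  94.05203682] [0.18871925 0.89623452 0.1529396 ]
```

```bash
python3 -m crank '[{"grip":0.01,"x":-0.0009,"y":-0.0039,"z":0,"yaw":0},{"grip":0.01,"x":-0.0018,"y":-0.0078,"z":0,"yaw":0},{"grip":0.01,"x":-0.0026,"y":-0.0117,"z":0,"yaw":0},{"grip":0.01,"x":-0.0035,"y":-0.0156,"z":0,"yaw":0},{"grip":0.01,"x":-0.0044,"y":-0.0195,"z":0,"yaw":0}]' 40
python3 -m crank '[{"grip":0.01,"x":-0.0007,"y":-0.0029,"z":0,"yaw":0},{"grip":0.01,"x":-0.0011,"y":-0.0049,"z":0,"yaw":0},{"grip":0.01,"x":-0.0011,"y":-0.0049,"z":0,"yaw":0},{"grip":0.01,"x":-0.0011,"y":-0.0049,"z":0,"yaw":0},{"grip":0.01,"x":-0.0011,"y":-0.0049,"z":0,"yaw":0}]' 40
python3 - <<'E'
from h import *
s=grab_frame("side")[...,::-1];t=grab_frame("top")[...,::-1];F=[]
for i in range(6):
    grab_frame("side");F.append(state()["force"])
e=state()["ee_pos"];print(e,np.mean(F,0))
x=np.zeros((500,800,3),np.uint8);x[:496,:400]=crop(s,280,150,50,62,8);x[:400,400:]=crop(t,215,175,80,80,5);cv2.imwrite("pics/c8.png",x)
E
```

```text
time_s: 14.63
ee_pos: [513.2, 63.3, 93.8]
ee_rot: [180.0, 0.0, -35.8]
force: [0.4, -1.2, 0.5]
gripper_width: 22.6
gripper_force: 40.0
time_s: 15.05
ee_pos: [516.1, 69.1, 94.2]
ee_rot: [-179.8, -0.0, -35.8]
force: [1.4, 5.7, -1.6]
gripper_width: 22.1
gripper_force: 40.0
[516.13994727  69.12759841  94.13993463] [ 1.49797089  5.62057765 -1.72669806]
```

View pics/c8.png

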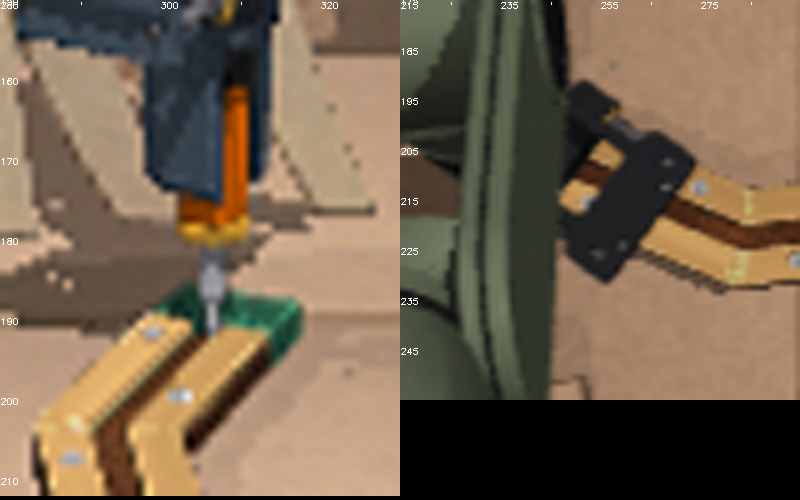

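The picture shows the nose at the open end at side (305.5,190), over the tray, with the groove empty behind it. The force in z shows the nose has dropped off the end. I'll lift and check the tray.

```bash
python3 -m crank '[{"grip":0.01,"x":0,"y":0,"z":-0.003,"yaw":0},{"grip":0.01,"x":0,"y":0,"z":-0.008,"yaw":0},{"grip":0.01,"x":0,"y":0,"z":-0.02,"yaw":0},{"grip":0.01,"x":0,"y":0,"z":-0.035,"yaw":0},{"grip":0.01,"x":0,"y":0,"z":-0.05,"yaw":0}]' 40
python3 -m crank '[{"grip":0.01,"x":0,"y":0,"z":-0.015,"yaw":0},{"grip":0.01,"x":0,"y":0,"z":-0.028,"yaw":0},{"grip":0.01,"x":0,"y":0,"z":-0.034,"yaw":0},{"grip":0.01,"x":0,"y":0,"z":-0.034,"yaw":0},{"grip":0.01,"x":0,"y":0,"z":-0.034,"yaw":0}]' 40
python3 - <<'E'
from h import *
s=grab_frame("side")[...,::-1];cv2.imwrite("pics/side9.png",s);F=[]
for i in range(4):
    grab_frame("side");F.append(state()["force"])
e=state()["ee_pos"];print(e,np.mean(F,0),proj("side",e+[0,0,-85.8]))
y=np.radians(-35.8);Tx=np.array([np.cos(y),np.sin(y)]);Ty=np.array([np.sin(y),-np.cos(y)]);d=np.array([442.0,-254.4])-e[:2];print(d@Tx,d@Ty)
cv2.imwrite("pics/c9.png",crop(s,280,145,60,58,10))
E
```

```text
time_s: 15.87
ee_pos: [514.3, 66.9, 144.2]
ee_rot: [179.9, 0.0, -35.8]
force: [-0.5, 0.2, -1.0]
gripper_width: 22.5
gripper_force: 40.0
time_s: 16.28
ee_pos: [514.7, 67.3, 177.7]
ee_rot: [180.0, 0.0, -35.8]
force: [-0.7, 0.2, -1.7]
gripper_width: 22.5
gripper_force: 40.0
[514.68577241  67.48488388 177.10510744] [ 0.21462711 -0.04108978 -1.15986782] [[304.96711532 169.07265739]]
129.3362331320584 303.5872836231082
```

View pics/c9.png

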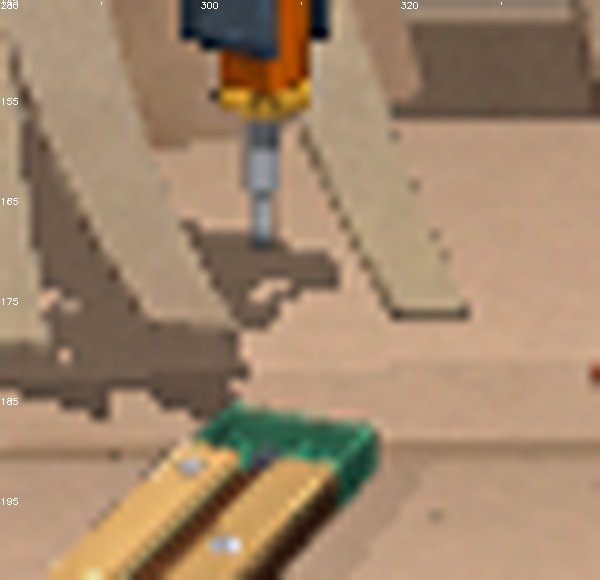

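The picture shows the stylus clear and upright, with a dark object at side (305.9,190) just at the groove's open end. I'll check its position numerically, with a first view of the tray from above later, once the arm is away.

```bash
python3 - <<'E'
from h import *
th=np.radians(6.9);R=np.array([[np.cos(th),-np.sin(th)],[np.sin(th),np.cos(th)]])
for al in(100,105,110,116,122,128,131):
    X=R@(al*np.array([.5,.75**.5]))+[473.7,-37]
    print(al,[proj("side",[*X,z]).round(1).tolist() for z in(3,12,16.5,21)])
im=cv2.imread("pics/side9.png").astype(int)
for v in range(184,195):print(v,[tuple(int(q) for q in im[v,u,::-1]) for u in range(302,311)])
E
```

```text
100 [[[304.5, 194.9]], [[304.5, 192.4]], [[304.5, 191.2]], [[304.5, 190.0]]]
105 [[[305.0, 194.3]], [[305.0, 191.9]], [[305.0, 190.7]], [[305.1, 189.4]]]
110 [[[305.6, 193.7]], [[305.6, 191.3]], [[305.6, 190.1]], [[305.6, 188.9]]]
116 [[[306.2, 193.1]], [[306.2, 190.7]], [[306.2, 189.5]], [[306.2, 188.3]]]
122 [[[306.8, 192.4]], [[306.8, 190.0]], [[306.8, 188.8]], [[306.8, 187.6]]]
128 [[[307.4, 191.8]], [[307.4, 189.4]], [[307.5, 188.2]], [[307.5, 187.0]]]
131 [[[307.7, 191.5]], [[307.8, 189.1]], [[307.8, 187.9]], [[307.8, 186.7]]]
184 [(97, 79, 67), (124, 99, 83), (197, 158, 133), (194, 158, 131), (195, 159, 131), (195, 160, 131), (191, 156, 128), (192, 158, 132), (193, 157, 132)]
185 [(82, 70, 58), (91, 126, 98), (149, 157, 124), (172, 157, 127), (164, 142, 117), (201, 161, 132), (197, 159, 130), (194, 158, 129), (196, 158, 130)]
186 [(56, 107, 81), (51, 94, 72), (64, 108, 80), (77, 103, 78), (76, 113, 86), (96, 130, 100), (116, 135, 107), (116, 138, 107), (150, 160, 129)]
187 [(35, 75, 57), (36, 83, 64), (45, 93, 70), (46, 97, 73), (48, 100, 76), (45, 101, 78), (54, 100, 78), (52
[... 310 characters left out ...]
0), (180, 135, 81), (55, 134, 100), (66, 89, 83), (82, 87, 91), (77, 84, 88), (92, 120, 90), (94, 139, 99), (52, 136, 102)]
191 [(198, 151, 91), (166, 141, 89), (63, 116, 87), (70, 64, 67), (69, 63, 64), (166, 133, 92), (201, 156, 95), (201, 159, 99), (195, 155, 95)]
192 [(159, 138, 86), (85, 63, 35), (88, 64, 43), (94, 56, 36), (188, 154, 94), (205, 158, 95), (209, 162, 97), (206, 158, 96), (206, 157, 97)]
193 [(81, 61, 37), (85, 49, 25), (95, 56, 31), (188, 151, 90), (209, 162, 100), (205, 159, 98), (202, 157, 95), (202, 155, 93), (207, 159, 95)]
194 [(82, 43, 20), (94, 56, 29), (188, 146, 87), (208, 162, 98), (204, 160, 98), (203, 158, 96), (202, 157, 96), (206, 159, 98), (230, 192, 117)]
```

```bash
python3 -m crank '[{"grip":0.01,"x":0.011,"y":0.025,"z":0,"yaw":0},{"grip":0.01,"x":0.023,"y":0.055,"z":0,"yaw":0},{"grip":0.01,"x":0.036,"y":0.085,"z":0,"yaw":0},{"grip":0.01,"x":0.049,"y":0.115,"z":0,"yaw":0},{"grip":0.01,"x":0.062,"y":0.145,"z":0,"yaw":0}]' 40
python3 -m crank '[{"grip":0.01,"x":0.013,"y":0.03,"z":0,"yaw":0},{"grip":0.01,"x":0.026,"y":0.06,"z":0,"yaw":0},{"grip":0.01,"x":0.039,"y":0.09,"z":0,"yaw":0},{"grip":0.01,"x":0.052,"y":0.12,"z":0,"yaw":0},{"grip":0.01,"x":0.06,"y":0.142,"z":0,"yaw":0}]' 40
python3 -m crank '[{"grip":0.01,"x":0.004,"y":0.01,"z":0,"yaw":0},{"grip":0.01,"x":0.007,"y":0.0166,"z":0,"yaw":0},{"grip":0.01,"x":0.0073,"y":0.0166,"z":0,"yaw":0},{"grip":0.01,"x":0.0073,"y":0.0166,"z":0,"yaw":0},{"grip":0.01,"x":0.0073,"y":0.0166,"z":0,"yaw":0}]' 40
python3 - <<'E'
from h import *
s=grab_frame("side")[...,::-1];t=grab_frame("top")[...,::-1]
cv2.imwrite("pics/top10.png",t);cv2.imwrite("pics/side10.png",s)
x=np.zeros((600,800,3),np.uint8);x[:600,:400]=crop(s,260,170,50,75,8);x[:400,400:]=crop(t,228,185,40,40,10);cv2.imwrite("pics/c10.png",x)
for v in range(198,214):print(v,[int(t[v,u].sum()) for u in range(238,258)])
e=state()["ee_pos"];print(e,proj("side",e+[0,0,-85.8]),proj("side",[443.5,-253.8,65]))
E
```

```text
time_s: 16.95
ee_pos: [480.0, -87.5, 177.5]
ee_rot: [180.0, 0.0, -35.7]
force: [0.2, 0.1, -3.0]
gripper_width: 22.5
gripper_force: 40.0
time_s: 17.37
ee_pos: [445.7, -239.0, 177.6]
ee_rot: [180.0, -0.0, -35.8]
force: [0.3, 0.5, -1.8]
gripper_width: 22.7
gripper_force: 40.0
time_s: 17.78
ee_pos: [442.9, -253.2, 177.8]
ee_rot: [-180.0, 0.0, -35.7]
force: [-0.7, -0.1, -1.6]
gripper_width: 22.7
gripper_force: 40.0
198 [162, 146, 190, 221, 214, 208, 160, 113, 115, 105, 106, 145, 242, 265, 324, 358, 363, 362, 364, 373]
199 [182, 163, 218, 218, 218, 220, 214, 210, 154, 108, 108, 102, 93, 118, 199, 313, 347, 362, 369, 370]
200 [137, 177, 216, 215, 215, 217, 218, 217, 212, 210, 153, 111, 109, 112, 326, 366, 346, 353, 362, 369]
201 [128, 197, 221, 219, 216, 218, 218, 217, 219, 218, 211, 210, 153, 148, 303, 350, 347, 346, 347, 360]
202 [175, 218, 223, 224, 221, 221, 216, 220, 218, 218, 215, 215, 156, 236, 335, 354, 352, 351, 349, 349]
203 [194, 218, 219, 219, 218, 222, 220, 220, 220, 217, 216, 162, 147, 295, 352, 354, 357, 357, 355, 351]
204 [220, 220, 218, 218, 221, 222, 221, 221, 219, 218, 21
[... 393 characters left out ...]
12, 101, 98, 111, 183, 159, 123, 126, 123, 120, 120, 94, 106, 148, 262]
209 [221, 222, 222, 219, 217, 162, 112, 178, 189, 140, 128, 126, 128, 123, 124, 127, 122, 120, 123, 135]
210 [224, 225, 222, 223, 221, 218, 219, 222, 222, 224, 291, 240, 143, 126, 129, 127, 122, 126, 126, 123]
211 [223, 223, 224, 226, 226, 227, 228, 173, 119, 355, 433, 418, 370, 256, 155, 128, 126, 123, 126, 126]
212 [174, 196, 223, 224, 225, 225, 225, 165, 144, 342, 424, 428, 426, 421, 417, 355, 225, 138, 126, 127]
213 [213, 238, 211, 216, 224, 225, 222, 165, 254, 375, 407, 414, 420, 428, 432, 424, 423, 365, 233, 144]
[ 442.93269848 -253.20418087  177.94471963] [[280.95265025 212.64089287]] [[281.43028224 222.21392875]]
```

View pics/c10.png

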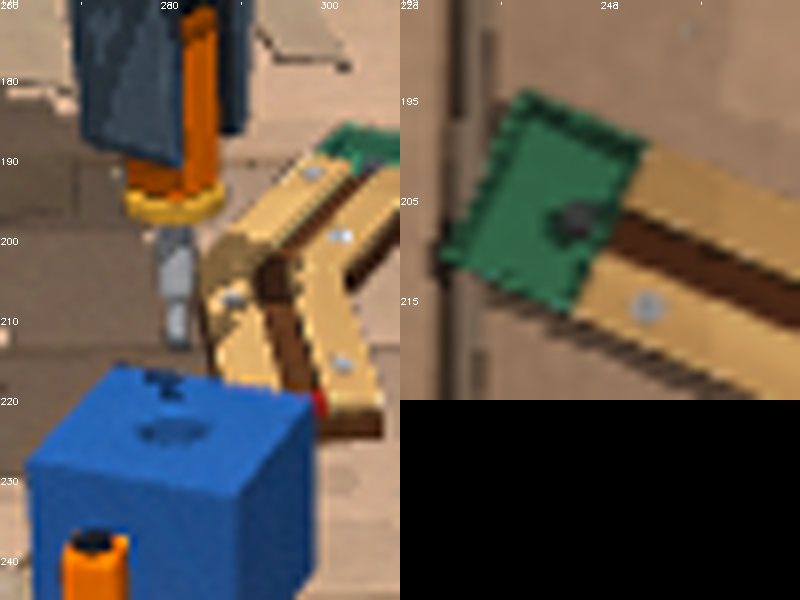

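The picture shows the plug lying free in the green tray at top (245.7,207), about 8 mm beyond the groove's end. The tip at side (281.8,213) is over the stand hole at (281,223). I'll shift −2 mm in tool x and lower the stylus into the hole.

```bash
python3 -m crank '[{"grip":0.01,"x":-0.002,"y":0,"z":0,"yaw":0},{"grip":0.01,"x":-0.002,"y":0,"z":0.007,"yaw":0},{"grip":0.01,"x":-0.002,"y":0,"z":0.015,"yaw":0},{"grip":0.01,"x":-0.002,"y":0,"z":0.023,"yaw":0},{"grip":0.01,"x":-0.002,"y":0,"z":0.03,"yaw":0}]' 40
python3 -m crank '[{"grip":0.01,"x":0,"y":0,"z":0.008,"yaw":0},{"grip":0.01,"x":0,"y":0,"z":0.016,"yaw":0},{"grip":0.01,"x":0,"y":0,"z":0.024,"yaw":0},{"grip":0.01,"x":0,"y":0,"z":0.03,"yaw":0},{"grip":0.01,"x":0,"y":0,"z":0.03,"yaw":0}]' 40
python3 -m crank '[{"grip":0.01,"x":0,"y":0,"z":0.004,"yaw":0},{"grip":0.01,"x":0,"y":0,"z":0.008,"yaw":0},{"grip":0.01,"x":0,"y":0,"z":0.011,"yaw":0},{"grip":0.01,"x":0,"y":0,"z":0.013,"yaw":0},{"grip":0.01,"x":0,"y":0,"z":0.014,"yaw":0}]' 40
```

```text
time_s: 18.3
ee_pos: [440.6, -252.8, 146.6]
ee_rot: [180.0, 0.1, -35.8]
force: [-0.4, -0.1, -1.4]
gripper_width: 22.5
gripper_force: 40.0
time_s: 18.72
ee_pos: [440.2, -252.7, 116.4]
ee_rot: [180.0, 0.2, -35.8]
force: [-0.4, 0.2, -1.7]
gripper_width: 22.3
gripper_force: 40.0
time_s: 19.13
ee_pos: [441.0, -253.1, 103.7]
ee_rot: [180.0, 0.0, -35.8]
force: [-0.2, 0.4, -1.8]
gripper_width: 22.6
gripper_force: 40.0
```

```bash
python3 -m crank '[{"grip":0.01,"x":0,"y":0,"z":0.001,"yaw":0},{"grip":0.01,"x":0,"y":0,"z":0.002,"yaw":0},{"grip":0.01,"x":0,"y":0,"z":0.0025,"yaw":0},{"grip":0.01,"x":0,"y":0,"z":0.0025,"yaw":0},{"grip":0.01,"x":0,"y":0,"z":0.0025,"yaw":0}]' 40
python3 - <<'E'
from h import *
F=[]
for i in range(8):
    grab_frame("side");F.append(state()["force"])
print(state()["ee_pos"],np.mean(F,0))
E
```

```text
time_s: 19.55
ee_pos: [441.1, -253.2, 101.5]
ee_rot: [180.0, -0.0, -35.8]
force: [-0.2, -0.1, -1.8]
gripper_width: 22.6
gripper_force: 40.0
[ 441.01869402 -253.14124069  101.47602045] [ 0.13178683  0.00282385 -1.61373895]
```

Not yet in contact; 0.5 mm more, then release gently.

```bash
python3 -m crank '[{"grip":0.01,"x":0,"y":0,"z":0.0003,"yaw":0},{"grip":0.01,"x":0,"y":0,"z":0.0006,"yaw":0},{"grip":0.01,"x":0,"y":0,"z":0.0006,"yaw":0},{"grip":0.01,"x":0,"y":0,"z":0.0006,"yaw":0},{"grip":0.01,"x":0,"y":0,"z":0.0006,"yaw":0}]' 20
python3 -m crank '[{"grip":0.022,"x":0,"y":0,"z":0,"yaw":0},{"grip":0.024,"x":0,"y":0,"z":0,"yaw":0},{"grip":0.027,"x":0,"y":0,"z":0,"yaw":0},{"grip":0.032,"x":0,"y":0,"z":0,"yaw":0},{"grip":0.04,"x":0,"y":0,"z":0,"yaw":0}]' 20
python3 -m crank '[{"grip":0.05,"x":0,"y":0,"z":0,"yaw":0},{"grip":0.06,"x":0,"y":0,"z":0,"yaw":0},{"grip":0.07,"x":0,"y":0,"z":0,"yaw":0},{"grip":0.07,"x":0,"y":0,"z":0,"yaw":0},{"grip":0.07,"x":0,"y":0,"z":0,"yaw":0}]' 20
python3 -m crank '[{"grip":0.07,"x":0,"y":0,"z":-0.015,"yaw":0},{"grip":0.07,"x":0,"y":0,"z":-0.035,"yaw":0},{"grip":0.07,"x":0,"y":0,"z":-0.06,"yaw":0},{"grip":0.07,"x":0,"y":0,"z":-0.085,"yaw":0},{"grip":0.07,"x":0,"y":0,"z":-0.11,"yaw":0}]' 20
python3 -m crank '[{"grip":0.07,"x":0,"y":0.03,"z":-0.01,"yaw":0},{"grip":0.07,"x":0,"y":0.06,"z":-0.015,"yaw":0},{"grip":0.07,"x":0,"y":0.09,"z":-0.015,"yaw":0},{"grip":0.07,"x":0,"y":0.12,"z":-0.015,"yaw":0},{"grip":0.07,"x":0,"y":0.12,"z":-0.015,"yaw":0}]' 20
python3 - <<'E'
from h import *
s=grab_frame("side")[...,::-1];cv2.imwrite("pics/side11.png",s);a=cv2.imread("pics/side0.png")
def ctr(i):
    h=cv2.cvtColor(i,cv2.COLOR_BGR2HSV)[190:235,265:295];m=(h[...,0]<14)&(h[...,1]>240);y,x=np.where(m);return x.mean()+265,x.min()+265,x.max()+265,y.min()+190,y.max()+190,[round(x[y==k].mean()+265,1) for k in sorted(set(y))]
print(ctr(a));print(ctr(s))
d=np.abs(s.astype(int)-a).sum(2)[165:330,230:640]>90;n,_,st,_=cv2.connectedComponentsWithStats(d.astype(np.uint8));print([(r[0]+230,r[1]+165,*r[2:]) for r in st[1:] if r[4]>6])
E
```

```text
time_s: 20.37
ee_pos: [441.0, -253.1, 100.8]
ee_rot: [180.0, 0.0, -35.8]
force: [0.4, -0.4, -1.8]
gripper_width: 22.6
gripper_force: 20.0
time_s: 20.78
ee_pos: [441.2, -253.3, 101.1]
ee_rot: [180.0, -0.0, -35.8]
force: [-0.4, -0.4, 0.4]
gripper_width: 35.7
gripper_force: 0.0
time_s: 21.2
ee_pos: [441.0, -253.1, 100.9]
ee_rot: [180.0, -0.0, -35.8]
force: [0.2, -0.3, 1.2]
gripper_width: 68.7
gripper_force: 0.0
time_s: 21.62
ee_pos: [440.8, -253.0, 211.9]
ee_rot: [180.0, 0.0, -35.8]
force: [-0.4, -0.6, 0.2]
gripper_width: 70.1
gripper_force: 0.0
time_s: 22.03
ee_pos: [368.4, -353.9, 226.1]
ee_rot: [179.8, -0.0, -36.0]
force: [-0.1, -0.5, 0.3]
gripper_width: 70.2
gripper_force: 0.0
(np.float64(281.2546583850932), np.int64(276), np.int64(286), np.int64(202), np.int64(222), [np.float64(281.0), np.float64(281.0), np.float64(281.0), np.float64(280.6), np.float64(280.9), np.float64(280.6), np.float64(281.1), np.float64(280.7), np.float64(281.0), np.float64(281.5), np.float64(282.0), np.float64(281.6), np.float64(282.6), np.float64(281.9), np.float64(281.8), np.float64(281.1), np.float64(281.4
[... 453 characters left out ...]
.0), np.float64(280.2), np.float64(280.4), np.float64(281.1), np.float64(281.4), np.float64(281.0), np.float64(281.0)])
[(np.int32(230), np.int32(165), np.int32(8), np.int32(28), np.int32(185)), (np.int32(248), np.int32(165), np.int32(15), np.int32(17), np.int32(217)), (np.int32(230), np.int32(193), np.int32(41), np.int32(54), np.int32(693)), (np.int32(287), np.int32(201), np.int32(1), np.int32(8), np.int32(8)), (np.int32(293), np.int32(208), np.int32(5), np.int32(3), np.int32(9)), (np.int32(275), np.int32(216), np.int32(2), np.int32(8), np.int32(8)), (np.int32(284), np.int32(217), np.int32(5), np.int32(6), np.int32(8)), (np.int32(247), np.int32(222), np.int32(4), np.int32(5), np.int32(15))]
```

```bash
python3 - <<'E'
from h import *
t=grab_frame("top")[...,::-1];a=cv2.imread("pics/top0.png")
d=np.abs(t.astype(int)-a).sum(2)>90;n,_,st,_=cv2.connectedComponentsWithStats(d.astype(np.uint8));print([tuple(map(int,r)) for r in st[1:] if r[4]>5])
h=cv2.cvtColor(a,cv2.COLOR_BGR2HSV),cv2.cvtColor(t,cv2.COLOR_BGR2HSV)
for q in h:
    m=(q[255:275,325:350,0]>100)&(q[255:275,325:350,1]>200);y,x=np.where(m);print("blue",m.sum(),x.mean(),y.mean())
th=np.radians(6.9);R=np.array([[np.cos(th),-np.sin(th)],[np.sin(th),np.cos(th)]])
L=(onz("top",[(245.7,206.8)],10)[0][:2]-[472.3,-36.2])@R;print("plug local along",L@[.5,.866],"lat",L@[.866,-.5])
E
```

```text
[(243, 206, 4, 4, 7), (434, 212, 44, 37, 530), (215, 219, 401, 181, 20647), (365, 224, 6, 7, 13), (426, 229, 7, 8, 34), (360, 230, 5, 4, 6), (460, 232, 6, 30, 66), (469, 233, 30, 41, 338), (297, 246, 62, 36, 1092), (237, 254, 58, 26, 763), (496, 254, 4, 11, 19), (410, 294, 3, 3, 6), (249, 305, 29, 12, 136), (580, 309, 7, 9, 29), (610, 355, 6, 6, 18), (214, 357, 18, 16, 73), (575, 359, 43, 41, 126), (603, 364, 4, 6, 13), (196, 374, 32, 26, 453), (264, 379, 10, 10, 63), (266, 394, 14, 6, 51)]
blue 53 12.09433962264151 9.660377358490566
blue 53 11.943396226415095 9.716981132075471
plug local along 121.64911463623785 lat -2.1752122527588043
```

The plug lies 121.6 mm along leg 2, inside the tray. The stylus is seated and the bystanders are unchanged.

```bash
python3 -c "
from workcell import *
print(job_done())"
```

```text
the job is handed in; nothing more can be done
None
```

The job is handed in at about 22 s: the stylus pushed the plug through the groove into the green tray and is back upright in its stand; no bystander shifted in the camera checks, but I viewed 13 pictures, over the limit of 10.

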